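# Hang a module shelf on the slotted bench stand

### The arm

A 7-joint arm with a two-finger parallel gripper is mounted at the origin on a cart in front of the work surface, level with it; the furniture and walls round the work are solid. World frame = base frame: x ahead of the robot, y to its left, z up, the work surface at z = 0. Lengths are in m, angles in rad, forces in N, time in s.
With the tool pointing down it reaches from about 0.4 to 0.85 m from the base axis. Payload 10.4 kg.
Tool frame: the origin (TCP) lies on the centre line of the jaws, within the pads' length; the fingertips stand 17 mm ahead of it and the grasp point (between the pads) lies 2 mm behind it; z points along the fingers, y is the line along which they close (so a half turn about z gives the same grasp; the last joint's range is limited). The gripper opens to 85 mm and grips with 20 to 120 N. Pads are 22 mm wide; open, the fingers measure 114 mm over their backs; the gripper's body (76 mm by 85 mm) begins 54 mm behind the grasp point. The pads swing forward as they close: fully open they stand 13 mm farther back than shut.
Start: joints at [-1.329, 0.332, -0.065, 1.46, 0.022, 1.35, -0.088], TCP at [0.164, 0.603, 0.248] pointing down, gripper open.
Joint ranges: [-2.6, 2.6], [-0.5, 2.12], [-1.47, 1.34], [0.16, 2.42], [-1.27, 4.41], [0.06, 2.06], [-2.6, 2.6]. Speed limits (rad/s): [2.22, 2.22, 2.79, 2.79, 3.14, 3.14, 3.14].

### API

Orientations are given as a unit quaternion [x, y, z, w].
In Python, from workcell import sensors, imaging, order, spotter gives the robot as it stands. The module is installed in compiled form; this text tells all that it offers.
- The arm moves only by the shell command python3 -m inch 'ROWS' [FORCE]. ROWS is JSON, a list that holds one entry, the list of rows, each a list of 7 numbers: the shift along the tool's x, y, z in m, then the turn, a rotation vector about the tool's x, y, z in rad, then the closure, from -1 (fully open) to 1 (shut). In form: [[[x, y, z, ax, ay, az, hand], ...]]. A call has 1 to 10 rows; each row is the pose to reach, as a shift and turn from the pose commanded when the call began, along the tool's axes at that moment; what a row does not reach only later rows make up. A row lasts 1/10 s, in which the tool goes at most 50 mm and 8.59 degrees, less where a joint would pass 70% of its speed; a pose out of reach is approached as far as the arm can. A call with a gripper value outside its range is refused whole. The fingers move at their own pace and stop on an object; FORCE is the grip in N (left out, the last holds). Time passes only in rows, so rows that repeat a pose let the fingers close. It gives the time, the measured TCP pose, the force, the opening and the grip force at its end, in the units of the state.
- sensors.get_obs(): the state, without advancing time (a new reading comes with each control period).
- imaging.camera(name): name is "scene" or "top" or "wrist"; returns the picture (400x640x3 uint8, blue, green, red); there is no depth.
- imaging.calibration(name): a dict with "mtx" (3x3 intrinsics, pixels), "D" ([k1, k2, p1, p2, k3] as OpenCV has them; the pictures are not rectified), "R" (3x3) and "t" (3): a world point X has camera coordinates R X + t; the wrist camera has in their place "tool_from_camera" (4x4, takes a point from camera to tool coordinates, whose origin is the TCP and whose axes are the flange's). Camera axes: x right, y down, z forward; pixel columns grow to the right and rows downward; lengths in m; the calibration is good to about 2 mm. A picture is of the moment at which its call begins: read the wrist's pose just before it. calibration takes no time and is no camera call.
- order.hand_in(): hands the job in; it is judged then, once.
Trained networks look in the newest picture that a camera, given by its name, has taken for a name from the list of things; names that differ only in an ending like _2 or _b are one class to them, and where a whole thing is asked for, a point or a joint stands for the part that bears it (a point fixed in the world has none). Each returns a list of dicts, best first, with "conf" (0 to 1); they miss things now and then, are a little off and sometimes report something else, mostly with a low value. They report only what shows in the picture. A call takes as long as a camera call.
- spotter.look_for(label, camera): "pixel" ([column, row] in pixels, amid what is visible of it).
The state is a dict: "clock": time; "joint_pos": joint angles; "joint_velocities": joint speeds; "tau": joint torques, N m; "position": TCP position; "ee_rot": TCP orientation; "ft_force": force on the tool from outside, world axes, zero at the start; "torque": the same for the moment, N m; "grip_width": opening from 0.0 (shut) to 1.0 (fully open); "grasp_force": force on a finger pad.
Only numpy, scipy, OpenCV 4.12 (cv2) and the standard library are available. Lean on these libraries where they do the work, as an engineer would, in place of code of your own. Each camera call takes 0.05 s, during which the arm holds its last target. There are 200 camera calls.

### The job

Hang the loose metal shelf on the bench stand, above the one that already hangs there: bring it square to the two uprights, put its four hooked tabs into the free slots until its ears lie against the uprights, then push it down until it is fully home and both spring catches have snapped out through the windows in its ears, and let go. The uprights are clamped by hand, up to 8 mm off sideways and a few millimetres in height, so feel for the slots and for the end of the travel and do not force it, since the tabs bend above 40 N; leave everything else on the bench where it is.

Things in the scene. Friction and masses are not known exactly. Their poses are not given: they have to be found in the camera images.
- shelf_center (a point): Centre of the loose shelf's trough, 17 mm above its underside. Axes: x to its back (tab side), y along its length (to its left), z up. The trough is an open channel 34 mm deep (x -17 to 17), 124 mm long (y -62 to 62), 34 mm high, walls 2.5 mm. Grip it from above across the 34 mm, mid-length, fingertips reaching to about 3 mm over its underside.
- shelf: The loose shelf: bare sheet metal, 0.18 to 0.34 kg, standing on the bench as it will hang; origin at its underside below the trough centre, axes alike. At each end (y 62 to 88 mm, left and right) a flat ear, 2.5 mm thick, 70 mm high from the underside, continues the back wall; the ears' backs are the plane x = 17 mm. Each ear has two hooked tabs, one above the other.
- tab_left (a point): Back end of the upper left tab's nose, on the shelf at x = 29, y = 75, 56 mm above the underside. Right tabs at y = -75. Tabs are 4 mm thick (y), reach 12 mm behind the ear, back rounded (radius 2). Heights over the underside: upper neck 57 to 65, nose to 47; lower neck 25.5 to 32, nose to 14. The nose starts 5 mm behind the ear, its lowest 6 mm taper to 8 mm behind.
- window_left (a point): Middle of the latch window in the left ear: 14 mm wide, from 3.5 to 11 mm above the shelf's underside, at y = 75 mm (right window at y = -75). The strip of metal below it, 3.5 mm high, works the catch.
- stand: The stand, fixed: a foot plate 100 x 200 x 6 mm with two grey upright channels, 203 mm high, 26 mm wide, at y = +-75 mm; between them 124 mm clear, open above 85 mm. Origin at bench height midway; x from the robot's side to the back, y left, z up. Fronts of the uprights: plane x = -20 mm, sheet 3 mm, hollow behind. Below, a like shelf with two camera modules hangs (top 72 mm up).
- home (a point): Nominal place of the trough centre when the loose shelf hangs fully home in the free slots: in the stand's frame x = -37, y = 0, z = 122 mm; axes as the stand's. BUT the pair of uprights, with slots and catches, is clamped by hand: it sits up to 8 mm left or right and up to 3.5 mm higher or lower than nominal. That is not measured: slots and end of travel must be felt or seen.
- slot_left (a point): Nominal centre of the left upright's upper free slot, on its front face, 176.5 mm up. Two free slots per upright, each 8 mm wide and 29 mm high: 129 to 158 and 162 to 191 mm above the bench (same clamping error). With the shelf 15.5 mm above home the tabs have 5.5 mm above and below in the slots. Tabs bend if shelf and stand are pressed together with over 40 N.
- catch_left (a joint): Travel (m) of the black spring catch in the left upright: 0 = out, 4 mm proud of the face; up to 0.008 = in. 8 mm wide, 5 high, bevelled above, square below, 110 to 115 mm up (same clamping error). Spring 2.4 to 3.6 N. It can hold the ears off the faces if the shelf goes in low. Going down, the strip under the ear's window pushes it in (3 to 6 N downward per catch); with the shelf home it snaps out and locks.
- catch_right (a joint): The same for the catch in the right upright.
- driver: blue-handled screwdriver, 142 mm long, lying flat near the front edge; a bystander to be left where it is. Origin at the middle of its underside.
- module_a: camera module standing on edge, 24 x 56 x 53 mm, dark square with a light face; a bystander to be left where it is. Origin at the middle of its underside.
- cup: open blue cup with screws, 62 mm wide, 31 mm high; a bystander to be left where it is. Origin at the middle of its underside.
- adapter: black plug adapter, 48 x 58 x 40 mm; a bystander to be left where it is. Origin at the middle of its underside.
- block: plain steel setting block, 25 x 40 x 18 mm; a bystander to be left where it is. Origin at the middle of its underside.
- case: small grey case, 53 x 65 x 25 mm; a bystander to be left where it is. Origin at the middle of its underside.
- felt_pen: white and black felt pen, 138 mm long, lying flat; a bystander to be left where it is. Origin at the middle of its underside.

How it is judged:
By the outcome, as a careful person would: the job done as asked, in the order asked, and still so for the second after the job is handed in, with the robot touching nothing.
It also fails if it takes over 61 s, if anything falls off the work surface, if the arm or the gripper's body presses on something with over 40 N, if the wrist force passes 120 N, or if a joint passes its speed limit or range.

## Working session

There is one attempt and no reset: what is moved stays moved. The work goes in short steps, Python scripts to look and compute and a shell command to move; the robot and the scene stay as the last step left them, time stands still between calls to the robot, and variables do not carry over. Pictures are saved under pics/ and viewed, at most 10 in all, crops included, and the job is handed in when it is done.

```bash
mkdir -p pics
cat > h.py <<'E'
import numpy as np, cv2
from scipy.spatial.transform import Rotation as Ro
from workcell import sensors, imaging, order, spotter
def ray(cam,px,o=None):
    c=imaging.calibration(cam)
    u=cv2.undistortPoints(np.array([[px]],float),np.array(c['mtx']),np.array(c['D'])).ravel()
    d=np.array([u[0],u[1],1.])
    if cam=='wrist':
        T=np.array(c['tool_from_camera']); R=Ro.from_quat(o['ee_rot']).as_matrix()
        return R@T[:3,3]+np.array(o['position']), R@T[:3,:3]@d
    R=np.array(c['R']);t=np.array(c['t'])
    return -R.T@t, R.T@d
def at_z(cam,px,z,o=None):
    p,d=ray(cam,px,o); return p+d*(z-p[2])/d[2]
def proj(cam,X,o=None):
    c=imaging.calibration(cam); X=np.atleast_2d(X).astype(float)
    if cam=='wrist':
        T=np.array(c['tool_from_camera']); R=Ro.from_quat(o['ee_rot']).as_matrix()
        Xt=(X-np.array(o['position']))@R; Xc=(Xt-T[:3,3])@T[:3,:3]
    else: Xc=X@np.array(c['R']).T+np.array(c['t'])
    return cv2.projectPoints(Xc,np.zeros(3),np.zeros(3),np.array(c['mtx']),np.array(c['D']))[0].reshape(-1,2)
E
python3 - <<'E'
from h import *
a=imaging.camera('scene');b=imaging.camera('top')
cv2.imwrite('pics/a.png',a);cv2.imwrite('pics/b.png',b)
for cam in('scene','top'):
    for n in('shelf','shelf_center','tab_left','window_left','stand','catch_left','slot_left'):
        try: print(cam,n,[(np.round(r['pixel']).tolist(),round(r['conf'],2)) for r in spotter.look_for(n,cam)[:3]])
        except Exception as e: print(cam,n,e)
    p,d=ray(cam,[320,200]);print(p,d)
print(sensors.get_obs())
E
```

```text
scene shelf [([278.0, 229.0], 0.56), ([220.0, 220.0], 0.18)]
scene shelf_center [([276.0, 228.0], 0.76), ([370.0, 324.0], 0.67)]
scene tab_left [([279.0, 230.0], 0.77)]
scene window_left [([278.0, 232.0], 0.93)]
scene stand []
scene catch_left [([297.0, 211.0], 0.73), ([274.0, 229.0], 0.54)]
scene slot_left [([378.0, 245.0], 0.73)]
[-0.039258   -0.39004078  0.53252387] [ 0.59418167  0.67938822 -0.43076774]
top shelf [([278.0, 220.0], 0.65)]
top shelf_center [([279.0, 218.0], 0.72)]
top tab_left [([278.0, 217.0], 0.72)]
top window_left [([276.0, 222.0], 0.68)]
top stand [([366.0, 174.0], 0.7)]
top catch_left []
top slot_left [([367.0, 174.0], 0.68), ([305.0, 171.0], 0.47), ([277.0, 218.0], 0.18)]
[0.32940062 0.23806863 1.26483608] [ 0.14523632  0.00401211 -0.98944587]
{'clock': 0.8, 'joint_pos': array([-1.32861541,  0.33218321, -0.06469398,  1.46008644,  0.02159371,
        1.34990979, -0.08848963]), 'joint_velocities': array([ 0.00089581, -0.00031064, -0.00127858,  0.00141201, -0.00092326,
        0.00056187, -0.00054685]), 'tau': array([ 3.14460223e-06, -6.25165200e+01,  4.97968309e-02, -3.91823030e+01,
        1.65777595e-02,  1.77991536e-03, -4.14832414e-06]), 'position': array([0.16355117, 0.60324441, 0.24835448]), 'ee_rot': array([ 1.32000957e-01,  9.91249587e-01,  5.43434653e-05, -4.89834524e-06]), 'ft_force': array([ 1.01403029, -0.31295684, -0.19643937]), 'torque': array([0.01187486, 0.0082244 , 0.05272102]), 'grasp_force': 0.0, 'grip_width': 0.9990074589132075}
```

View pics/a.png

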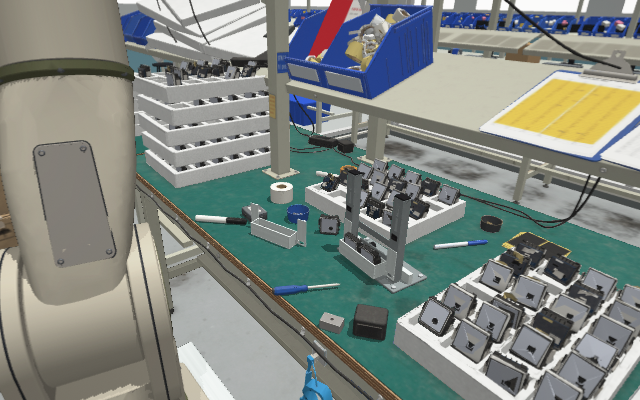

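View pics/b.png

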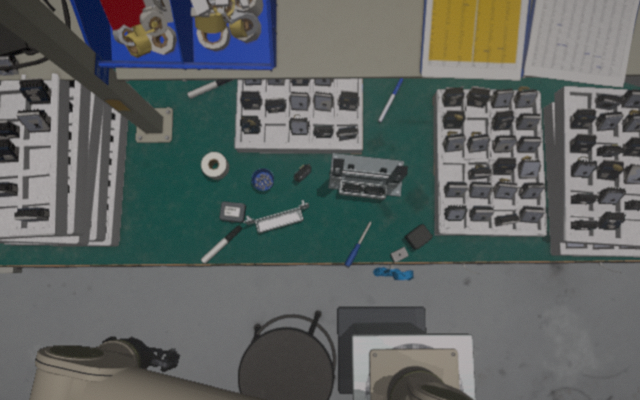

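The scene picture shows the loose shelf at about (275,230) and the stand at about (375,245). In the top view they are at (278,218) and (367,175). I'll enlarge both.

Run:
```python
from h import *
a=cv2.imread('pics/a.png');b=cv2.imread('pics/b.png')
u=cv2.resize(b[145:245,225:415],(760,400),interpolation=cv2.INTER_CUBIC)
cv2.imwrite('pics/c.png',u)
v=cv2.resize(a[160:300,190:440],(750,420),interpolation=cv2.INTER_CUBIC)
cv2.imwrite('pics/d.png',v)
```

```text
(no output)
```

View pics/c.png

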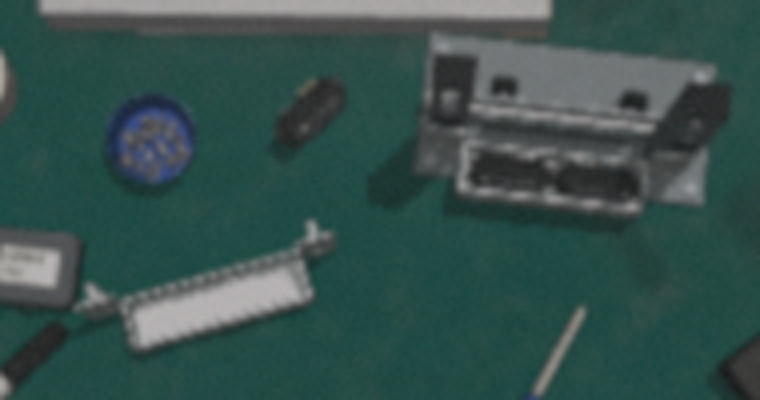

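View pics/d.png

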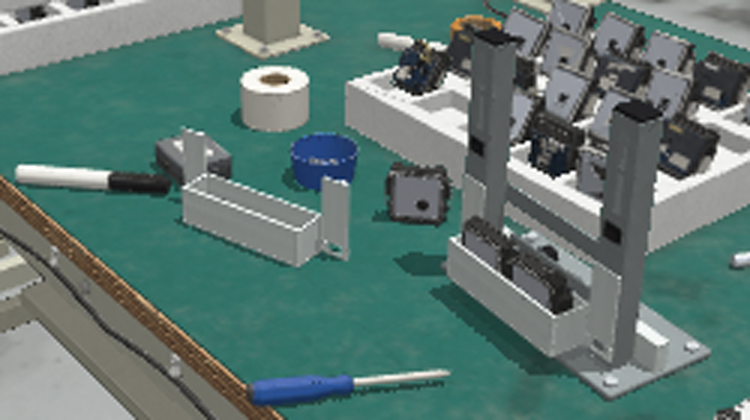

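The crops show the shelf's trough rim with corners at c.png (137,352), (315,297), (300,250), (122,303). The foot plate corners are at c.png (432,35), (716,68), (705,203), (415,173). I'll fit poses from these.

Run:
```python
from h import *
from scipy.optimize import least_squares
tp=lambda q:[q[0]/4+225-.375,q[1]/4+145-.375]
sp=lambda q:[q[0]/3+190-.33,q[1]/3+160-.33]
def fit(obs,x0):
    def f(p):
        r=[]
        for cam,X,px in obs:
            R=Ro.from_euler('z',p[2]).as_matrix(); r+=list(proj(cam,R@np.array(X)+[p[0],p[1],0])[0]-px)
        return np.array(r)
    s=least_squares(f,x0,loss='soft_l1'); print(np.round(s.x,4),np.degrees(s.x[2]));print(np.round(f(s.x).reshape(-1,2),1).tolist()); return s.x
T='top';S='scene'
fit([(T,[-.017,.062,.034],tp([137,352])),(T,[-.017,-.062,.034],tp([315,297])),(T,[.017,-.062,.034],tp([300,250])),(T,[.017,.062,.034],tp([122,303])),
 (S,[-.017,-.062,.034],sp([296,234])),(S,[-.017,-.062,0],sp([298,264])),(S,[.017,-.062,.034],sp([322,216])),(S,[-.017,.062,.034],sp([183,193])),
 (S,[.017,-.088,.07],sp([349,182])),(S,[.017,.088,.07],sp([183,130]))],[.45,.25,.2])
st=fit([(T,[.05,.1,.006],tp([432,35])),(T,[.05,-.1,.006],tp([716,68])),(T,[-.05,-.1,.006],tp([705,203])),(T,[-.05,.1,.006],tp([415,173])),
 (S,[-.05,-.1,.006],sp([609,395])),(S,[.05,-.1,.006],sp([708,347]))],[.5,.0,0])
print(proj('scene',Ro.from_euler('z',st[2]).apply([[-.02,.062,.203],[-.02,.088,.203],[-.02,-.062,.203],[-.02,-.088,.203]])+[st[0],st[1],0])*3-[570,480])
```

```text
[0.4576 0.3521 0.2824] 16.180905157916932
[[-0.0, -0.2], [0.1, 0.3], [0.2, 0.0], [0.3, -0.1], [0.5, -0.8], [-0.0, 1.4], [0.3, -0.6], [-1.2, -1.8], [0.2, 0.6], [-0.6, -1.1]]
[ 0.5844  0.1147 -0.1193] -6.835930039985883
[[-0.4, -0.2], [0.0, -0.7], [-0.4, 0.8], [-0.0, 0.4], [-0.2, -0.1], [1.2, 0.4]]
[[510.63499017  39.4407993 ]
 [488.47771735  28.16614669]
 [631.2727573  100.83298302]
 [660.23823603 115.57495202]]
```

```bash
python3 -m inch '[[[-0.35,-0.165,0.08,0,0,1.023,-0.5],[-0.35,-0.165,0.08,0,0,1.023,-0.5],[-0.35,-0.165,0.08,0,0,1.023,-0.5],[-0.35,-0.165,0.08,0,0,1.023,-0.5],[-0.35,-0.165,0.08,0,0,1.023,-0.5],[-0.35,-0.165,0.08,0,0,1.023,-0.5],[-0.35,-0.165,0.08,0,0,1.023,-0.5],[-0.35,-0.165,0.08,0,0,1.023,-0.5],[-0.35,-0.165,0.08,0,0,1.023,-0.5],[-0.35,-0.165,0.08,0,0,1.023,-0.5]]]'
python3 - <<'E'
from h import *
o=sensors.get_obs();w=imaging.camera('wrist')
print(o['clock'],o['position'],o['ee_rot'],o['joint_pos'])
R=Ro.from_quat(o['ee_rot']).as_matrix();print(R)
p=[.4576,.3521,0];Rz=Ro.from_euler('z',.2824)
X=Rz.apply([[-.017,.062,.034],[-.017,-.062,.034],[.017,-.062,.034],[.017,.062,.034],[.017,-.088,.07],[.017,.088,.07],[.029,.075,.056]])+p
uv=proj('wrist',X,o)
for q in uv: cv2.circle(w,tuple(int(round(v)) for v in q),2,(0,0,255),-1)
cv2.imwrite('pics/e.png',w)
E
```

```text
clock: 1.8
position: [0.4587, 0.3516, 0.1681]
ee_rot: [0.601, 0.799, -0.0, -0.0]
ft_force: [0.6, 0.7, -0.1]
grip_width: 0.75
grasp_force: 0.0
1.8 [0.45869908 0.35161507 0.16814149] [ 6.01150866e-01  7.99135533e-01 -1.82997686e-04 -5.25205095e-05] [-0.95433632  0.28726322  0.26288483  1.70533322 -0.08042158  1.15992476
 -0.38863962]
[[-2.77235267e-01  9.60802016e-01 -3.03960445e-04]
 [ 9.60802055e-01  2.77235206e-01 -2.29334407e-04]
 [-1.36076424e-04 -3.55625406e-04 -9.99999928e-01]]
```

View pics/e.png

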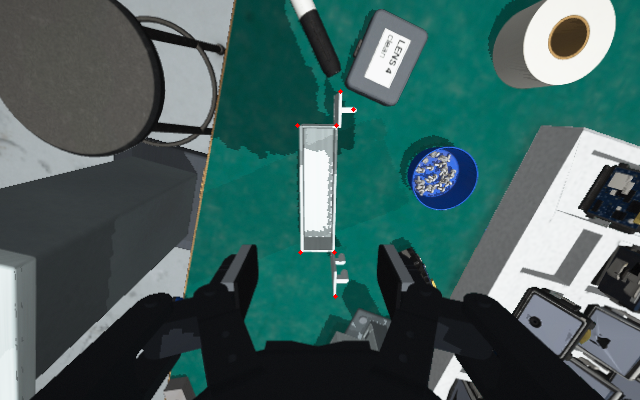

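The projected points fall on the rim corners, for example (298,125) and (333,252), so the fit is good. Descending and gripping.

```bash
python3 -m inch '[[[0.001,-0.001,0.04,0,0,0,-0.5],[0.001,-0.001,0.08,0,0,0,-0.5],[0.001,-0.001,0.115,0,0,0,-0.5],[0.001,-0.001,0.135,0,0,0,-0.5],[0.001,-0.001,0.147,0,0,0,-0.5],[0.001,-0.001,0.147,0,0,0,-0.5]]]' 80
python3 -m inch '[[[0,0,0,0,0,0,0.3],[0,0,0,0,0,0,0.6],[0,0,0,0,0,0,0.8],[0,0,0,0,0,0,1],[0,0,0,0,0,0,1],[0,0,0,0,0,0,1],[0,0,0,0,0,0,1],[0,0,0,0,0,0,1]]]' 80
```

```text
clock: 2.45
position: [0.4555, 0.3538, 0.0203]
ee_rot: [0.599, 0.8, -0.001, -0.0]
ft_force: [-0.0, -0.3, 0.5]
grip_width: 0.752
grasp_force: 0.0
clock: 3.25
position: [0.4578, 0.3541, 0.0231]
ee_rot: [0.6, 0.8, 0.002, 0.0]
ft_force: [-1.0, -0.6, 7.0]
grip_width: 0.386
grasp_force: 80.8
```

```bash
python3 -m inch '[[[0,0,-0.01,0,0,0,1],[0,0,-0.03,0,0,0,1],[0,0,-0.06,0,0,0,1],[0,0,-0.09,0,0,0,1],[0,0,-0.12,0,0,0,1],[0,0,-0.13,0,0,0,1],[0,0,-0.13,0,0,0,1]]]' 80
python3 - <<'E'
from h import *
o=sensors.get_obs();w=imaging.camera('wrist')
print(o['clock'],o['position'],o['ee_rot'],o['ft_force'],o['torque'],o['grip_width'])
R=Ro.from_quat(o['ee_rot']).as_matrix();print(R)
sy=np.radians(-6.84);Rs=Ro.from_euler('z',sy).as_matrix()
# target stage: stand frame (-.1,0), TCP z .145
t=Rs@[-.1,0,0]+[.5844,.1147,.147]
print('tgt',t,'shift',R.T@(t-o['position']),'turn',(R.T@(Rs@np.array([[0,1,0],[1,0,0],[0,0,-1.]]).T)).tolist())
Rt=np.column_stack([Rs[:,1],Rs[:,0],[0,0,-1]])
print(Ro.from_matrix(R.T@Rt).as_rotvec())
cv2.imwrite('pics/f.png',w[150:400,170:470])
X=np.array([[-.062,y*1.,0] for y in (1,)])
# grasp-frame rim corners assuming tool y=shelf x, tool x=shelf y, underside 20mm below tcp
Xt=np.array([[.062,-.017,-.014],[-.062,-.017,-.014],[-.062,.017,-.014],[.062,.017,-.014],[.088,.017,-.05],[-.088,.017,-.05]])
print(np.round(proj('wrist',Xt@R.T+o['position'],o)-[170,150],1).tolist())
E
```

```text
clock: 3.95
position: [0.4575, 0.3535, 0.1528]
ee_rot: [0.6, 0.8, 0.001, 0.0]
ft_force: [0.2, 0.2, -3.2]
grip_width: 0.383
grasp_force: 79.9
3.95 [0.4574592  0.35351889 0.15280898] [6.00342458e-01 7.99741747e-01 1.43518219e-03 1.06332343e-04] [ 0.19036143  0.17615206 -3.15591601] [ 0.00660823 -0.03487243  0.02613185] 0.38322728712286647
[[-0.27917784  0.96023755  0.00189328]
 [ 0.96023816  0.27917375  0.00216788]
 [ 0.00155312  0.00242322 -0.99999586]]
tgt [0.48511174 0.12660972 0.147     ] shift [-0.22561585 -0.03680815  0.0053694 ] turn [[0.9201544750028818, -0.39155246128150445, -0.0015531247751508805], [0.3915483208580607, 0.9201543568494719, -0.002423221856979575], [0.0023779330109174293, 0.001621615037831169, 0.9999958578910538]]
[ 0.00207803 -0.00201957  0.40231651]
[[103.6, -2.7], [114.3, 240.7], [180.5, 240.9], [191.9, -2.6], [219.7, -94.0], [188.0, 370.1]]
```

View pics/f.png

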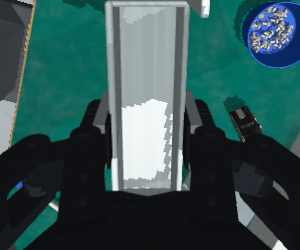

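The shelf is held in the middle; its rim end shows at crop (107–190, 0). Moving to a staging pose in front of the stand.

```bash
python3 -m inch '[[[-0.03,-0.005,0,0,0,0.1,1],[-0.07,-0.012,0,0,0,0.2,1],[-0.11,-0.019,0,0,0,0.3,1],[-0.15,-0.026,0,0,0,0.4,1],[-0.19,-0.033,0,0,0,0.402,1],[-0.22,-0.037,0,0,0,0.402,1],[-0.224,-0.037,0,0,0,0.402,1],[-0.224,-0.037,0,0,0,0.402,1]]]' 80
python3 - <<'E'
from h import *
o=sensors.get_obs();w=imaging.camera('wrist');s=imaging.camera('scene')
print(o['clock'],o['position'],o['ee_rot'],o['ft_force'],o['joint_pos'])
Rs=Ro.from_euler('z',np.radians(-6.84)).as_matrix()
X=np.array([[x,y,.203] for y in(.088,.062,-.062,-.088) for x in(-.02,.006)])@Rs.T+[.5844,.1147,0]
cv2.imwrite('pics/w1.png',w);cv2.imwrite('pics/s1.png',s)
for q in proj('wrist',X,o): cv2.circle(w,tuple(int(round(v)) for v in q),2,(0,0,255),-1)
print(np.round(proj('wrist',X,o)).tolist())
S=cv2.resize(s[200:300,300:450],(600,400),interpolation=cv2.INTER_CUBIC)
W=cv2.resize(w,(320,200))
im=np.zeros((600,800,3),np.uint8);im[:200,:320]=W;im[200:,:600]=S;im[0:200,320:560]=w[0:200,300:540]
cv2.imwrite('pics/g.png',im)
E
```

```text
clock: 4.8
position: [0.4833, 0.1267, 0.1499]
ee_rot: [0.749, 0.663, -0.001, -0.0]
ft_force: [0.0, 0.7, -2.6]
grip_width: 0.384
grasp_force: 79.8
4.8 [0.4833226  0.12667531 0.14993693] [ 7.48539522e-01  6.63089268e-01 -1.05366039e-03 -3.11877745e-04] [ 0.0442053   0.67228638 -2.63116307] [-0.76284835  0.13982204  0.44938946  1.92914385 -0.06805933  1.08949235
 -0.40652577]
[[684.0, 50.0], [808.0, 48.0], [642.0, 166.0], [751.0, 166.0], [533.0, 489.0], [603.0, 491.0], [519.0, 532.0], [584.0, 534.0]]
```

View pics/g.png

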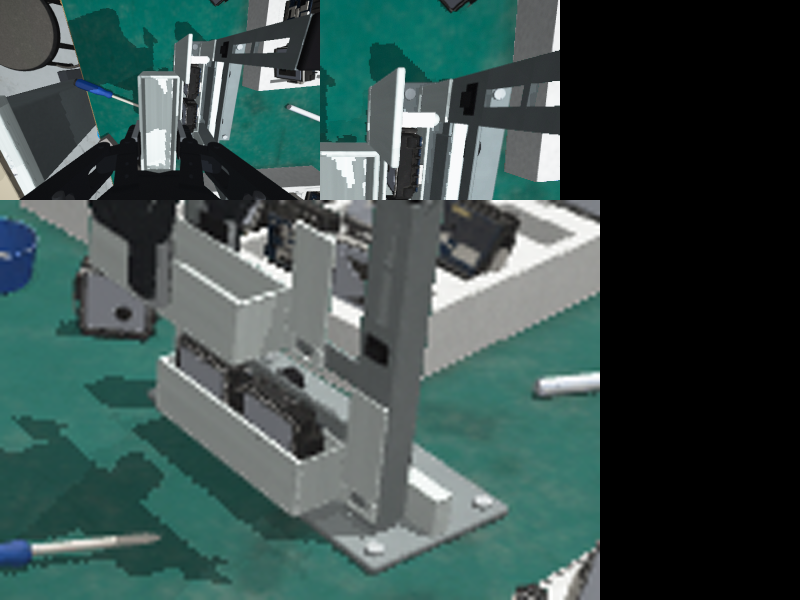

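Run:
```python
from h import *
import re
w=cv2.imread('pics/w1.png')
o=dict(position=np.array([0.4833226,0.12667531,0.14993693]),ee_rot=[7.48539522e-01,6.63089268e-01,-1.05366039e-03,-3.11877745e-04])
k=4.5;x0,y0=375,60
im=cv2.resize(w[y0:y0+130,x0:x0+165],None,fx=k,fy=k,interpolation=cv2.INTER_CUBIC)
Rs=Ro.from_euler('z',np.radians(-6.84)).as_matrix()
def draw(X,c,closed=True):
    q=((proj('wrist',X,o)-[x0,y0]+.5)*k).astype(int).reshape(-1,1,2)
    cv2.polylines(im,[q],closed,c,1);print(q.reshape(-1,2).tolist())
st=lambda X:np.array(X)@Rs.T+[.5844,.1147,0]
for a,b,h in((.129,.158,.004),(.162,.191,.004),(.110,.115,.004)):
    draw(st([[-.02,.075+s*h,z] for s,z in((1,a),(1,b),(-1,b),(-1,a))]),(0,0,255))
draw(st([[-.02,.075+s*.013,z] for s,z in((1,.09),(1,.203),(-1,.203),(-1,.09))]),(0,0,255))
R=Ro.from_quat(o['ee_rot']).as_matrix()
sh=lambda X:(np.array([[x[1]-.0017,x[0],.0231-x[2]] for x in X]))@R.T+o['position']
draw(sh([[.017,.077,.065],[.029,.077,.065],[.029,.073,.065],[.017,.073,.065]]),(0,255,0))
draw(sh([[.017,.088,0.07],[.017,.062,.07],[.017,.062,.0]]),(0,255,0),False)
cv2.imwrite('pics/h.png',im)
```

```text
[[506, 190], [699, 181], [678, 279], [493, 268]]
[[734, 180], [1087, 163], [1045, 300], [711, 281]]
[[418, 193], [439, 193], [428, 264], [407, 262]]
[[354, 125], [1392, -42], [1205, 479], [326, 325]]
[[15, 235], [210, 235], [203, 302], [11, 302]]
[[47, 28], [15, 491], [-108, 368]]
```

View pics/h.png

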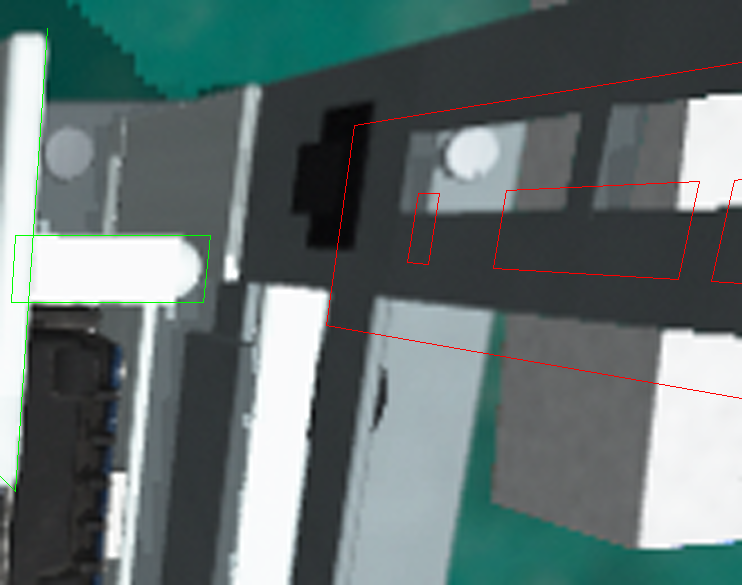

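The crop shows my tab exactly where predicted (210,268). The real slot corners are at (412,132), (402,212), (580,115), (568,210), and the second slot starts at (613,106)/(595,208). Fitting the upright offset.

Run:
```python
from h import *
from scipy.optimize import least_squares
o=dict(position=np.array([0.4833226,0.12667531,0.14993693]),ee_rot=[7.48539522e-01,6.63089268e-01,-1.05366039e-03,-3.11877745e-04])
k=4.5
Rs=Ro.from_euler('z',np.radians(-6.84)).as_matrix()
st=lambda X:np.array(X)@Rs.T+[.5844,.1147,0]
L=np.array([[-.02,.079,.129],[-.02,.071,.129],[-.02,.079,.158],[-.02,.071,.158],[-.02,.079,.162],[-.02,.071,.162]])
px=np.array([[412,132],[402,212],[580,115],[568,210],[613,106],[595,208]])
for free in(3,):
  f=lambda p:(((proj('wrist',st(L+p),o)-[375,60]+.5)*k-px)/4.5).ravel()
  s=least_squares(f,[0,0,0],loss='soft_l1');print(s.x*1000,np.round(f(s.x).reshape(-1,2),1).tolist(), np.linalg.inv(s.jac.T@s.jac).diagonal()**.5*1000)
  for zz in(-.0035,0,.0035):
    g=lambda q:f([q[0],q[1],zz]);s2=least_squares(g,[0,0]);print(zz,s2.x*1000,s2.cost)
# shelf in stand frame
print('tcp in stand',Rs.T@(o['position']-[.5844,.1147,0]))
R=Ro.from_quat(o['ee_rot']).as_matrix();print(np.degrees(np.arctan2(R[1,1],R[0,1])),R)
```

```text
[-10.0262921    5.78812572  -1.54930313] [[0.4, 0.3], [-0.0, 0.1], [0.7, -1.0], [-0.8, -0.0], [0.1, 0.1], [-0.4, 0.3]] [1.54920644 0.19726214 2.65312984]
-0.0035 [-8.88569744  5.85175526] 1.539921611959605
0 [-10.92064178   5.70673382] 1.5102224970761076
0.0035 [-12.95779339   5.56119121] 3.63047335306902
tcp in stand [-1.01784218e-01 -1.47954306e-04  1.49936930e-01]
-6.928189536227452 [[ 1.20623026e-01  9.92696389e-01 -1.99101846e-03]
 [ 9.92697704e-01 -1.20625051e-01 -9.30436156e-04]
 [-1.16380732e-03 -1.86424743e-03 -9.99997585e-01]]
```

```bash
python3 -m inch '[[[0.002,0.008,0.002,0,0,0,1],[0.004,0.018,0.004,0,0,0,1],[0.006,0.028,0.006,0,0,0,1],[0.0075,0.034,0.006,0,0,0,1],[0.0075,0.036,0.006,0,0,0,1],[0.0075,0.036,0.006,0,0,0,1],[0.0075,0.036,0.006,0,0,0,1]]]' 80
python3 - <<'E'
from h import *
o=sensors.get_obs();w=imaging.camera('wrist')
print(o['clock'],o['position'],o['ee_rot'].tolist(),o['ft_force'])
R=Ro.from_quat(o['ee_rot']).as_matrix();print(np.degrees(np.arctan2(R[1,1],R[0,1])))
k=4.5;x0,y0=375,60
im=cv2.resize(w[y0:y0+130,x0:x0+165],None,fx=k,fy=k,interpolation=cv2.INTER_CUBIC)
Rs=Ro.from_euler('z',np.radians(-6.84)).as_matrix()
st=lambda X:np.array(X)@Rs.T+[.5844,.1147,0]
def draw(X,c,closed=True):
    q=((proj('wrist',X,o)-[x0,y0]+.5)*k).astype(int).reshape(-1,1,2)
    cv2.polylines(im,[q],closed,c,1);print(q.reshape(-1,2).tolist())
for a,b in((.129,.158),(.162,.191)):
    draw(st(np.array([[-.02,.075+s*.004,z] for s,z in((1,a),(1,b),(-1,b),(-1,a))])+[-.010,.0058,-.0015]),(0,0,255))
sh=lambda X:(np.array([[x[1]-.0017,x[0],.0231-x[2]] for x in X]))@R.T+o['position']
draw(sh([[.017,.077,.065],[.029,.077,.065],[.029,.073,.065],[.017,.073,.065]]),(0,255,0))
cv2.imwrite('pics/i.png',im)
E
```

```text
clock: 5.6
position: [0.5204, 0.1308, 0.1453]
ee_rot: [0.748, 0.664, -0.0, -0.0]
ft_force: [0.2, 0.0, -2.8]
grip_width: 0.384
grasp_force: 80.0
5.6 [0.52043501 0.13077283 0.14527063] [0.7479276909533213, 0.6637802005178591, -6.016251033998341e-05, -0.00010433683977310212] [ 0.242797    0.03462328 -2.77251027]
-6.822371695758606
[[77, 218], [162, 217], [153, 315], [71, 297]]
[[177, 217], [334, 215], [315, 351], [167, 318]]
[[15, 235], [210, 235], [203, 302], [11, 302]]
```

View pics/i.png

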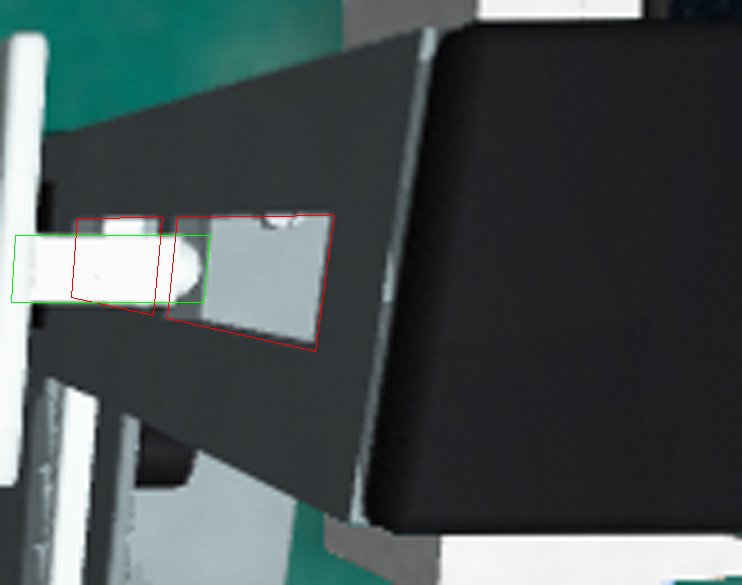

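The overlaid slot and tab outlines match the picture: slot at (167–334, 217–350), tab at (210,268). The tab is about 0.8 mm too far left. Correcting that and entering gently.

```bash
python3 -m inch '[[[-0.0008,0.001,0,0,0,0,1],[-0.0008,0.003,0,0,0,0,1],[-0.0008,0.005,0,0,0,0,1],[-0.0008,0.007,0,0,0,0,1],[-0.0008,0.009,0,0,0,0,1],[-0.0008,0.010,0,0,0,0,1],[-0.0008,0.010,0,0,0,0,1]]]' 80; python3 -c "
from h import *
o=sensors.get_obs();print(o['position'],o['ft_force'],o['torque'])"
```

```text
clock: 6.35
position: [0.5305, 0.1288, 0.1452]
ee_rot: [0.748, 0.664, -0.0, 0.0]
ft_force: [0.6, -0.5, -2.0]
grip_width: 0.379
grasp_force: 80.0
[0.53054907 0.12878935 0.14524228] [ 0.63875366 -0.48828881 -2.04927415] [0.0112643  0.02339803 0.05697226]
```

Free so far, with the tabs about 4 mm in. Continuing.

```bash
python3 -m inch '[[[0,0.001,0,0,0,0,1],[0,0.002,0,0,0,0,1],[0,0.003,0,0,0,0,1],[0,0.004,0,0,0,0,1],[0,0.005,0,0,0,0,1],[0,0.005,0,0,0,0,1]]]' 80;python3 -m inch '[[[0,0.001,0,0,0,0,1],[0,0.002,0,0,0,0,1],[0,0.002,0,0,0,0,1]]]' 80
```

```text
clock: 6.95
position: [0.5355, 0.1282, 0.1453]
ee_rot: [0.748, 0.664, 0.0, 0.0]
ft_force: [0.1, 0.1, -3.1]
grip_width: 0.385
grasp_force: 80.0
clock: 7.25
position: [0.5375, 0.128, 0.1453]
ee_rot: [0.748, 0.664, 0.0, -0.0]
ft_force: [-0.1, 1.0, -2.6]
grip_width: 0.38
grasp_force: 80.0
```

```bash
python3 -m inch '[[[0,0.0005,0,0,0,0,1],[0,0.001,0,0,0,0,1],[0,0.001,0,0,0,0,1]]]' 80;python3 -m inch '[[[0,0.0005,0,0,0,0,1],[0,0.001,0,0,0,0,1],[0,0.001,0,0,0,0,1]]]' 80
```

```text
clock: 7.55
position: [0.538, 0.128, 0.1452]
ee_rot: [0.748, 0.664, -0.0, -0.0]
ft_force: [-3.0, 0.5, -1.7]
grip_width: 0.384
grasp_force: 80.2
clock: 7.85
position: [0.5383, 0.1279, 0.1451]
ee_rot: [0.748, 0.664, -0.001, -0.001]
ft_force: [-8.8, -0.2, 0.7]
grip_width: 0.385
grasp_force: 80.5
```

```bash
python3 -m inch '[[[0,0.0005,0,0,0,0,1],[0,0.001,0,0,0,0,1],[0,0.001,0,0,0,0,1]]]' 80
```

```text
clock: 8.15
position: [0.5385, 0.128, 0.1449]
ee_rot: [0.748, 0.664, -0.002, -0.001]
ft_force: [-12.4, 0.3, 3.8]
grip_width: 0.385
grasp_force: 80.8
```

```bash
python3 -c "
from h import *
o=sensors.get_obs();R=Ro.from_quat(o['ee_rot']).as_matrix();print(np.degrees(np.arctan2(R[1,1],R[0,1])),R.T@o['ft_force'],R.T@o['torque'])"
python3 -m inch '[[[0,-0.0008,0,0,0,0,1],[0,-0.001,0.002,0,0,0,1],[0,-0.001,0.004,0,0,0,1],[0,-0.001,0.005,0,0,0,1],[0,-0.001,0.005,0,0,0,1]]]' 80; python3 -c "
from h import *
o=sensors.get_obs();R=Ro.from_quat(o['ee_rot']).as_matrix();print(np.degrees(np.arctan2(R[1,1],R[0,1])),R.T@o['ft_force'],R.T@o['torque'])"
```

```text
-6.7882713272189745 [ -1.12793649 -12.36918465  -3.78283589] [ 2.11196947 -0.22418334  0.07976278]
clock: 8.65
position: [0.5382, 0.1282, 0.1398]
ee_rot: [0.748, 0.664, -0.001, -0.001]
ft_force: [-7.3, 1.9, -1.0]
grip_width: 0.38
grasp_force: 80.3
-6.785767566346842 [ 0.98254357 -7.51223832  1.02133728] [1.15796809 0.05016177 0.07711621]
```

```bash
python3 -m inch '[[[0,0,0.001,0,0,0,1],[0,0,0.002,0,0,0,1],[0,0,0.003,0,0,0,1],[0,0,0.003,0,0,0,1]]]' 80;python3 -m inch '[[[0,0,0.001,0,0,0,1],[0,0,0.002,0,0,0,1],[0,0,0.003,0,0,0,1],[0,0,0.003,0,0,0,1]]]' 80
```

```text
clock: 9.05
position: [0.5383, 0.1283, 0.1371]
ee_rot: [0.748, 0.664, -0.001, -0.001]
ft_force: [-8.1, 0.2, 1.8]
grip_width: 0.386
grasp_force: 80.4
clock: 9.45
position: [0.5384, 0.1285, 0.1348]
ee_rot: [0.748, 0.664, -0.0, -0.001]
ft_force: [-10.6, 1.0, 8.5]
grip_width: 0.384
grasp_force: 81.5
```

```bash
python3 -m inch '[[[0,0,0.001,0,0,0,1],[0,0,0.002,0,0,0,1],[0,0,0.002,0,0,0,1]]]' 80; python3 -c "
from h import *
o=sensors.get_obs();R=Ro.from_quat(o['ee_rot']).as_matrix();print(np.degrees(np.arctan2(R[1,1],R[0,1])),R.T@o['ft_force'],R.T@o['torque'])"
```

```text
clock: 9.75
position: [0.5385, 0.1287, 0.1337]
ee_rot: [0.748, 0.664, -0.0, -0.001]
ft_force: [-14.6, 0.2, 17.5]
grip_width: 0.387
grasp_force: 82.6
-6.782533635188778 [ -1.47491433 -14.59251162 -17.48172159] [ 2.93253093 -0.2931266   0.08759986]
```

```bash
python3 -m inch '[[[0,-0.0006,0,0,0,0,1],[0,-0.0008,0.001,0,0,0,1],[0,-0.0008,0.001,0,0,0,1]]]' 80;python3 -c "
from h import *
o=sensors.get_obs();R=Ro.from_quat(o['ee_rot']).as_matrix();print(np.degrees(np.arctan2(R[1,1],R[0,1])),R.T@o['ft_force'],R.T@o['torque'],R)"
```

```text
clock: 10.05
position: [0.5376, 0.1285, 0.1315]
ee_rot: [0.748, 0.664, -0.0, -0.001]
ft_force: [-7.4, 0.2, -1.5]
grip_width: 0.383
grasp_force: 80.3
-6.783314324231817 [-0.66891284 -7.34716463  1.53854424] [1.50515321 0.15971942 0.03007781] [[ 1.18116209e-01  9.92997862e-01 -1.95099457e-03]
 [ 9.92999524e-01 -1.18114544e-01  9.48263494e-04]
 [ 7.11182789e-04 -2.04934196e-03 -9.99997647e-01]]
```

The force dropped, so the catches are pressed in and the shelf is sliding. Continuing down.

```bash
python3 -m inch '[[[0,0,0.0007,0,0,0,1],[0,0,0.0015,0,0,0,1],[0,0,0.0015,0,0,0,1]]]' 80;python3 -m inch '[[[0,0,0.0005,0,0,0,1],[0,0,0.001,0,0,0,1],[0,0,0.001,0,0,0,1]]]' 80
```

```text
clock: 10.35
position: [0.5378, 0.1279, 0.129]
ee_rot: [0.748, 0.664, -0.001, -0.0]
ft_force: [-2.3, 1.4, -9.6]
grip_width: 0.386
grasp_force: 80.7
clock: 10.65
position: [0.5381, 0.128, 0.1287]
ee_rot: [0.748, 0.664, -0.0, -0.0]
ft_force: [-5.4, 0.2, -3.6]
grip_width: 0.385
grasp_force: 81.4
```

```bash
python3 -m inch '[[[0,0,0.0005,0,0,0,1],[0,0,0.001,0,0,0,1],[0,0,0.001,0,0,0,1]]]' 80;python3 -c "
from h import *
o=sensors.get_obs();R=Ro.from_quat(o['ee_rot']).as_matrix();print(R.T@o['ft_force'],R.T@o['torque'],o['position'])"
```

```text
clock: 10.95
position: [0.5382, 0.128, 0.128]
ee_rot: [0.748, 0.664, -0.0, -0.0]
ft_force: [-6.8, 0.3, 0.1]
grip_width: 0.386
grasp_force: 81.8
[-0.46175754 -6.75193788 -0.05982914] [ 1.28450456 -0.03135048  0.10331192] [0.53822452 0.12803111 0.12803483]
```

```bash
python3 -m inch '[[[0,0,0.0005,0,0,0,1],[0,0,0.001,0,0,0,1],[0,0,0.001,0,0,0,1],[0,0,0.001,0,0,0,1]]]' 80
```

```text
clock: 11.35
position: [0.5383, 0.1281, 0.1275]
ee_rot: [0.748, 0.664, -0.0, -0.001]
ft_force: [-9.4, 0.2, 5.6]
grip_width: 0.386
grasp_force: 82.5
```

```bash
python3 -m inch '[[[0,0,0.0005,0,0,0,1],[0,0,0.001,0,0,0,1],[0,0,0.001,0,0,0,1],[0,0,0.001,0,0,0,1]]]' 80
python3 - <<'E'
from h import *
w=imaging.camera('wrist');s=imaging.camera('scene');o=sensors.get_obs()
print(o['position'],o['ft_force'],o['clock'])
cv2.imwrite('pics/w2.png',w);cv2.imwrite('pics/s2.png',s)
S=cv2.resize(s[180:290,300:440],(700,550),interpolation=cv2.INTER_CUBIC)
cv2.imwrite('pics/j.png',S)
E
```

```text
clock: 11.75
position: [0.5383, 0.1282, 0.1273]
ee_rot: [0.748, 0.664, 0.0, -0.001]
ft_force: [-13.4, -0.5, 13.3]
grip_width: 0.385
grasp_force: 83.6
[0.53833344 0.12817093 0.12730932] [-13.12401323  -0.58829317  13.37013666] 11.85
```

View pics/j.png

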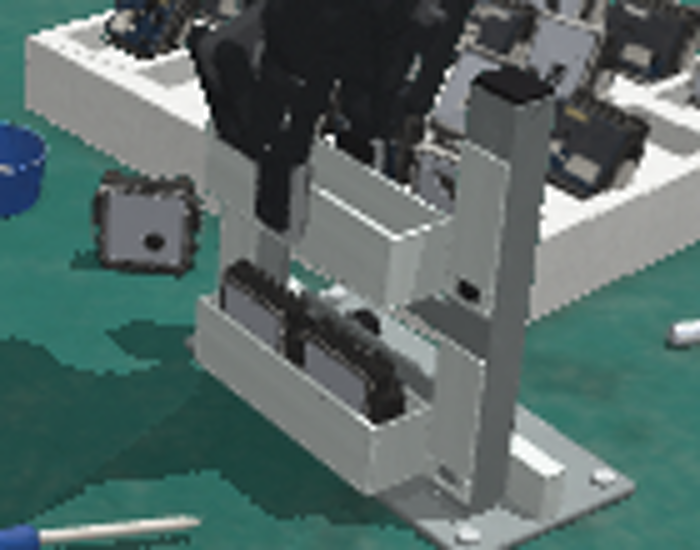

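The right catch shows black in its window at (467,290), and the travel has gone stiff. One more push with less forward pressure, to confirm it is fully home.

```bash
python3 -m inch '[[[0,-0.0005,0,0,0,0,1],[0,-0.0008,0.0005,0,0,0,1],[0,-0.0008,0.001,0,0,0,1],[0,-0.0008,0.0015,0,0,0,1],[0,-0.0008,0.0015,0,0,0,1]]]' 80;python3 -c "
from h import *
o=sensors.get_obs();R=Ro.from_quat(o['ee_rot']).as_matrix();print(R.T@o['ft_force'],R.T@o['torque'],o['position'],R)"
```

```text
clock: 12.35
position: [0.5384, 0.1282, 0.127]
ee_rot: [0.748, 0.664, 0.001, -0.0]
ft_force: [-12.8, -1.9, 22.9]
grip_width: 0.383
grasp_force: 84.9
[ -3.39566501 -12.49943818 -22.94458618] [ 2.93150609 -0.78662401  0.00440492] [0.53835142 0.12824243 0.12704865] [[ 1.18790099e-01  9.92918698e-01  1.17093740e-03]
 [ 9.92917367e-01 -1.18792154e-01  1.87761520e-03]
 [ 2.00341742e-03  9.39601985e-04 -9.99997552e-01]]
```

```bash
python3 -m inch '[[[0,-0.0006,-0.001,0,0,0,1],[0,-0.001,-0.002,0,0,0,1],[0,-0.001,-0.0022,0,0,0,1]]]' 80
python3 -m inch '[[[0,0,0,0,0,0,0.3],[0,0,0,0,0,0,0.0],[0,0,0,0,0,0,-0.2],[0,0,0,0,0,0,-0.3],[0,0,0,0,0,0,-0.3],[0,0,0,0,0,0,-0.3]]]' 80;python3 -c "
from h import *
o=sensors.get_obs();print(o['position'],o['ft_force'])"
```

```text
clock: 12.65
position: [0.5379, 0.1282, 0.1275]
ee_rot: [0.748, 0.664, 0.001, 0.001]
ft_force: [-0.5, -0.6, 2.2]
grip_width: 0.382
grasp_force: 82.1
clock: 13.25
position: [0.5368, 0.1281, 0.1264]
ee_rot: [0.748, 0.664, -0.0, -0.0]
ft_force: [-0.2, 0.2, -0.4]
grip_width: 0.65
grasp_force: 0.0
[0.53676748 0.12808655 0.12639743] [-0.20957856  0.21305991 -0.38668921]
```

Clear of the shelf. Rising straight up, then backing away to the front to look.

```bash
python3 -m inch '[[[0,0,-0.02,0,0,0,-0.3],[0,0,-0.05,0,0,0,-0.3],[0,0,-0.09,0,0,0,-0.3],[0,0,-0.13,0,0,0,-0.3],[0,0,-0.17,0,0,0,-0.3],[0.04,-0.03,-0.18,0,0,0,-0.3],[0.08,-0.07,-0.18,0,0,0,-0.3],[0.12,-0.1,-0.18,0,0,0,-0.3],[0.16,-0.1,-0.18,0,0,0,-0.3],[0.16,-0.1,-0.18,0,0,0,-0.3]]]' 80
python3 - <<'E'
from h import *
s=imaging.camera('scene');t=imaging.camera('top');cv2.imwrite('pics/s3.png',s)
S=cv2.resize(s[195:285,320:425],(630,540),interpolation=cv2.INTER_CUBIC)
im=np.zeros((600,800,3),np.uint8);im[:540,:630]=S
im[450:600,470:800]=t[120:270,200:530]
cv2.imwrite('pics/k.png',im)
Rs=Ro.from_euler('z',np.radians(-6.84)).as_matrix()
X=np.array([[-.0325,y+.0058,.1115] for y in(.075,-.075)])@Rs.T+[.5844,.1147,0]
print((proj('scene',X)-[320,195])*6)
E
```

```text
clock: 14.25
position: [0.4536, 0.3056, 0.3058]
ee_rot: [0.745, 0.667, -0.0, -0.001]
ft_force: [-0.5, 0.3, 0.1]
grip_width: 0.647
grasp_force: 0.0
[[169.05810952  83.10506294]
 [441.19015108 255.96943375]]
```

View pics/k.png

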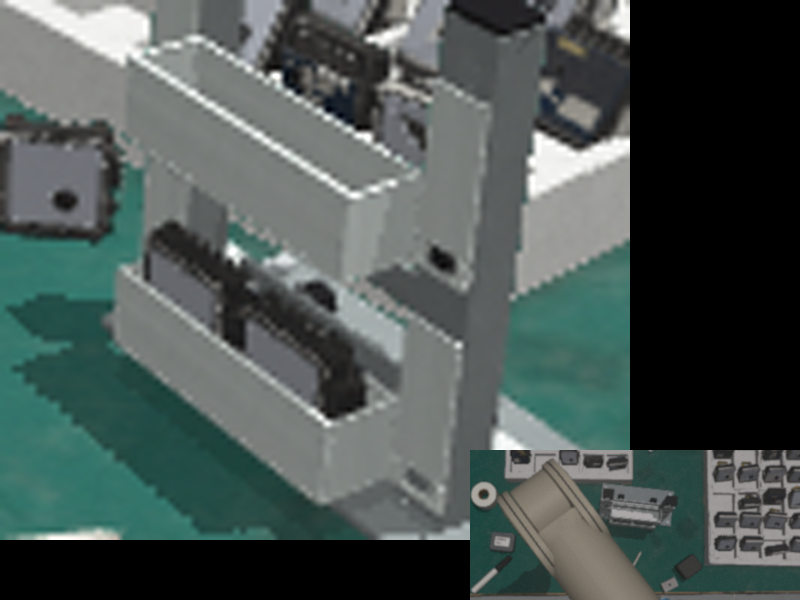

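Run:
```python
from h import *
o=sensors.get_obs();w=imaging.camera('wrist');cv2.imwrite('pics/w3.png',w)
Rs=Ro.from_euler('z',np.radians(-6.84)).as_matrix()
st=lambda X:np.array(X)@Rs.T+[.5844,.1147,0]
p,d=ray('wrist',[320,200],o);print(p,d/np.linalg.norm(d))
for y in(.075,-.075):
    q=proj('wrist',st([[-.0325,y+.0058+a,z] for a,z in((.007,.1075),(-.007,.1075),(-.007,.115),(.007,.115),(.013,.174),(-.013,.174))]),o);print(np.round(q).tolist())
print([(np.round(r['pixel']).tolist(),round(r['conf'],2)) for n in('window_left','catch_left') for r in spotter.look_for(n,'wrist')])
```

```text
[0.4652097  0.37513019 0.43117373] [-0.02626462 -0.30243172 -0.95280912]
[[411.0, 241.0], [410.0, 251.0], [412.0, 254.0], [413.0, 244.0], [432.0, 265.0], [429.0, 287.0]]
[[400.0, 339.0], [399.0, 347.0], [401.0, 351.0], [402.0, 343.0], [417.0, 379.0], [414.0, 395.0]]
[([418.0, 264.0], 0.76), ([323.0, 28.0], 0.65), ([417.0, 262.0], 0.55)]
```

The right catch is out at (440,258), but the trough hides the left window in this view. I'll look at it with the wrist camera from the front, checking the pixels numerically.

```bash
python3 -m inch '[[[-0.04,0.002,0.01,0,0,0,-0.3],[-0.08,0.002,0.03,0,0,0,-0.3],[-0.12,0.002,0.06,0,0,0,-0.3],[-0.15,0.002,0.09,0,0,0,-0.3],[-0.17,0.002,0.12,0,0,0,-0.3],[-0.174,0.002,0.15,0,0,0,-0.3],[-0.174,0.002,0.156,0,0,0,-0.3],[-0.174,0.002,0.156,0,0,0,-0.3]]]' 80
python3 - <<'E'
from h import *
o=sensors.get_obs();w=imaging.camera('wrist');cv2.imwrite('pics/w4.png',w)
Rs=Ro.from_euler('z',np.radians(-6.84)).as_matrix()
st=lambda X:np.array(X)@Rs.T+[.5844,.1147,0]
q=proj('wrist',st([[-.0325,.0808+a,z] for a,z in((.007,.1075),(-.007,.1075),(-.007,.115),(.007,.115),(.013,.174),(-.013,.174))]),o);print(np.round(q).tolist())
c=q[:4].mean(0).astype(int);g=cv2.cvtColor(w,cv2.COLOR_BGR2GRAY)
np.set_printoptions(linewidth=200)
print(c);print(g[c[1]-18:c[1]+18:2,c[0]-18:c[0]+22])
for n in('window_left','catch_left'):print([(np.round(r['pixel']).tolist(),round(r['conf'],2)) for r in spotter.look_for(n,'wrist')])
E
```

```text
clock: 15.3
position: [0.4377, 0.1254, 0.1505]
ee_rot: [0.748, 0.663, -0.0, -0.0]
ft_force: [0.8, 0.6, 0.4]
grip_width: 0.652
grasp_force: 0.0
[[531.0, 72.0], [525.0, 100.0], [535.0, 99.0], [541.0, 70.0], [691.0, 23.0], [659.0, 112.0]]
[532  85]
[[ 59  60  60  59  59  60  61  59  59  59  59  59  59  88 106 106 119 120 110 111 111 111 110 111 110 111 140 166 102 103 104 104 104 104 104 104 104 104 104 104]
 [ 59  59  61  60  60  60  61  59  59  58  59  59  66  92 106 114 112 109 108 108 108 108 106 107 106 116 147 157 104 104 104 105 104 105 105 106 105 104 104 105]
 [ 60  60  60  60  60  60  60  59  59  59  60  59  81 102 105 120 118 108 108 107 106  95  67  54  45  26  46  89 105 104 104 105 104 105 105 106 105 106 105 106]
 [ 60  61  60  60  60  60  60  59  59  60  59  66  93 106 109 140 174 185 157  86  11  12  12  13  13  23  67 106 106 105 106 106 106 107 107 107 107 107 108 108]
 [ 61  58  59  61  60  60  59  59  59  60  60  82 103 107 123 154 182 184 123  29  10  11  11  13  11  49  92 109 107 109 108 108 108 107 107 107 107 107 106 107]
 [ 60  61  60  60  60  60  61  60  60  
[... 1476 characters left out ...]
3 208 187  87  14  13  12  11  11  12  78 106 108 108 107 107 107 106 106 106 106 106 106 107 107 106 107 106 106]
 [ 61  61  62  60  61  61  66 102 108 112 166 199 207 150  57  12  13  13  11  11  24  85 106 106 107 106 105 105 107 106 105 105 105 104 104 104 104 103 104 104]
 [ 61  61  61  62  61  61  78 105 111 128 158 180 176 101  67  65  68  66  83 139 131 108 103 102 104 103 103 104 103 104 103 104 103 102 102 103 102 103 102 102]
 [ 62  61  62  62  62  61  99 108 109 132 113 108 108 109 109 108 109 109 108 166 136 104 103 103 104 103 105 104 105 103 104 104 104 103 103 103 104 103 103 103]]
[([515.0, 168.0], 0.92)]
[([532.0, 85.0], 0.75), ([516.0, 169.0], 0.48), ([307.0, 322.0], 0.3)]
```

The left window shows the black catch standing out over the lit sill, with the sill visible on both sides of it. So both catches are out and the shelf is home.

```bash
python3 -c "
from h import *
print(order.hand_in())"
```

```text
the job is handed in; nothing more can be done
None
```

The loose shelf now hangs fully home above the other one, with both spring catches out through their windows, and the job is handed in at about 15.5 s; I viewed 11 pictures instead of the 10 allowed.

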